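# Pop the jade from the spring holder and tip it into the sieve dish

## Task

Move the chrome sieve dish into place on the bench in front of the blue bin, close the two red-gripped press handles on the jade until it pops through the rollers and drops into the bin, then tip the bin all the way forward so that its lip comes down close over the dish and the jade rolls out into it. Finally let the bin swing back upright. Do not touch the jade itself, do not let it land on the bench, and leave the barrel, jar and ring where they are.

Things in the scene. Friction and masses are not known exactly. Their poses are not given: they have to be found in the camera images.
- rack: Fixed rack of corrugated galvanised sheet with press and bin, 150 mm deep (its x from -35 to 115 mm), 420 mm wide (its y), shelf top 195 mm above the bench. Origin on the bench; x points away from the robot (the bin's lip faces -x), y along the shelf, z up. Placed and turned a little differently each time.
- press (a joint): Upper press handle, rad: 0 open (grip end raised 0.40 rad), 0.40 level and closed on the lower handle, stop at 0.42; stays where left. A rubber pad under it meets the jade at about 0.09; pushing the grip then takes about 9 N, peaking early and falling to nothing near 0.3, when the jade drops through.
- press_grip (a point): Point on the top of the red grip of the upper handle, 220 mm from the hinge along the handle and 12 mm above its centre line; press down here. The grip is a 24 mm round sleeve, reaching from 165 to 260 mm from the hinge.
- press_hinge (a point): Pivot of the upper handle, 235 mm above the bench, axis along the rack's x; the handle swings down on the rack's +y side. The lower handle is bolted to the shelf.
- bin (a joint): Tilt of the blue bin, rad: 0 upright, 1.05 fully forward (stop). Spring return: it swings back to 0 when let go; tipping it takes about 3 to 6 N at an ear.
- bin_hinge (a point): Hinge line of the bin, at the foot of its sloping front wall, 65 mm above the bench (axis along the rack's y). Tipping moves the lip towards the rack's -x and down.
- bin_floor (a point): Middle of the bin's inner floor (106 mm deep by 112 mm wide inside); axes turn with the bin: at tilt 0 they are the rack's. Side and back walls 50 mm high.
- bin_lip (a point): Middle of the lip: upper edge of the 5 mm thick front wall, which leans forward 45 deg at tilt 0 and is 110 mm long from the hinge. Fully tipped the wall slopes 15 deg downwards and the lip is about 106 mm in front of the hinge, 36 mm above the bench.
- ear_left (a point): Press point on the inner (upper) face of the ear at the rack's +y side of the front wall: a blue tab outside the bin's side wall, 60 to 115 mm off the middle, 65 to 110 mm from the hinge along the wall. Pushing it forward and down tips the bin. The point lies 88 mm from the hinge and 88 mm off the middle.
- ear_right (a point): The same on the rack's -y side.
- jade: Green jade pebble, 54 mm thick and 80 mm long with round ends, about 0.42 kg, its long axis (y) along the shelf; origin at its centre. It starts in the holder under the upper handle, resting on two sprung steel rollers over an opening in the shelf, right above the bin.
- dish: Loose round shallow chrome sieve dish, 170 mm outside diameter, rim 26 mm high and 4 mm thick, floor 6 mm thick, about 0.35 kg; origin under its centre. Starts on the bench left or right of the bin's front. It catches the jade well with its centre about 140 mm in front (rack -x) of the bin hinge, midway across the bin.
- barrel: White tumbler barrel, 100 mm diameter, 104 mm high, standing on the bench on the other side; origin under its centre. Not to be disturbed.
- jar: Squat amber glass jar, 60 mm diameter, 65 mm high, on the shelf; origin under its centre. Not to be disturbed.
- ring: Chrome ring, 68 mm diameter, 14 mm high, lying on the shelf; origin under its centre. Not to be disturbed.
There are look-alikes about, which are no part of the job. Of the things that look like the dish, the larger one is meant. What is shaped like the jade but yellow is not meant.

How it is judged (in metres and radians):
On the way, in this order (a step that is already met when the one before it is completed fails the run):
1. the press handles are being closed on the jade (value of joint press above 0.18 rad), for 0.02 s.
2. the jade has been pressed through and lies in the upright bin (z of jade in the frame of bin_floor between 0.01 and 0.045 m and x of jade in the frame of bin_floor between -0.09 and 0.055 m and value of joint bin below 0.1 rad), for 0.2 s.
3. the bin is tipped well forward, lip close over the dish, and the jade is in the dish (value of joint bin above 0.75 rad and horizontal distance between jade and dish below 0.065 m and z of jade in the frame of dish below 0.045 m), for 0.1 s.
At the end, for the whole second after the job is handed in: The jade lies at rest on the floor of the sieve dish (within 65 mm of its centre, slower than 50 mm/s), the dish stands flat, and the bin is back upright (within 0.1 rad) (horizontal distance between jade and dish below 0.065 m and z of jade in the frame of dish below 0.045 m and contact force between jade and dish above 0.5 N and angle between dish's own z axis and vertical below 0.08 rad and linear speed of jade below 0.05 m/s and value of joint bin below 0.1 rad); the robot touches nothing.
It fails at once if the robot touches the jade (contact force between any of the fingers, the arm and jade above 0.3 N).
It fails at once if the jade lands on the bench (height (world z) of jade below 0.0295 m).
It fails at once if the barrel, jar or ring is moved more than 30 mm (distance of any of barrel, jar, ring from where it was at the start of the episode above 0.03 m).
It also fails if it takes over 72 s, if anything falls off the work surface, if the arm or the gripper's body presses on something with over 40 N, if the wrist force passes 120 N, or if a joint passes its speed limit or range.

## Robot

A 6-joint arm with a two-finger parallel gripper is mounted at the origin on the work surface. World frame = base frame: x ahead of the robot, y to its left, z up, the work surface at z = 0. Lengths are in mm, angles in rad, forces in N, time in s.
With the tool pointing down it reaches from about 300 to 875 mm from the base axis. Payload 6.4 kg.
Tool frame: the origin (TCP) lies between the finger pads; the fingertips stand 17 mm ahead of it and the grasp point (between the pads) lies 2 mm behind it (manip.tip_reach is the distance from the TCP to the fingertips, in mm); z points along the fingers, y is the line along which they close (so a half turn about z gives the same grasp; the last joint's range is limited). The gripper opens to 85 mm and grips with 20 to 120 N. Pads are 22 mm wide; open, the fingers measure 114 mm over their backs; the gripper's body (76 mm by 85 mm) begins 54 mm behind the grasp point. The pads swing forward as they close: fully open they stand 13 mm farther back than shut.
Start: joints at [-1.344, 0.181, 1.607, -0, 1.354, -0.206], TCP at [241.18, -521.99, 248.288] pointing down, gripper open.
Joint ranges: [-2.99, 2.99], [-0.89, 2.07], [0.3, 2.58], [-1.14, 4.28], [0, 2.63], [-3.12, 3.12]. Speed limits (rad/s): [2.57, 2.57, 3.01, 3.14, 3.14, 3.14].

## Interface

Orientations are given as a 3x3 rotation matrix whose columns are the frame's x, y, z axes.
In Python, from bench import manip gives the robot as it stands.
- The arm moves only by the tool drive_tool, never from a script. Its argument "commands" is a list of rows, each a list of 3 entries, a list of its own where there are three numbers: the opening, from -1 (shut) to 1 (fully open), then the shift along the tool's x, y, z in cm, then the turn, a rotation vector about the tool's x, y, z in units of 5 degrees (1.0 is 5 degrees). A call has 1 to 5 rows; each row is the pose to reach, as a shift and turn from the pose commanded when the call began, along the tool's axes at that moment; what a row does not reach only later rows make up. A row lasts 1/12 s, in which the tool goes at most 41.7 mm and 7.16 degrees, less where a joint would pass 70% of its speed; a pose out of reach is approached as far as the arm can. A call with a gripper value outside its range is refused whole. The fingers move at their own pace and stop on an object; the grip force is fixed at half the most. Time passes only in rows, so rows that repeat a pose let the fingers close. It gives the time, the measured TCP pose, the force, the opening and the grip force at its end, in the units of the state.
- manip.get_state(): the state, without advancing time (a new reading comes with each control period).
- manip.read_camera(name): name is "side" or "top"; returns a dict with "frame" (420x560x3 uint8, red, green, blue), "range_z" (420x560 float32, mm along the optical axis (not along the pixel's ray), 0 where there is no reading), "intrinsics" (3x3 intrinsics, pixels), "cam_to_world" (4x4, takes a point from camera to world coordinates). Camera axes: x right, y up, looking along -z (the intrinsics and any distortion apply to the point x, -y, -z); pixel columns grow to the right and rows downward; lengths in mm; the calibration is good to about 2 mm. A picture is of the moment at which its call begins.
- manip.finish_job(): hands the job in; it is judged then, once.
Trained networks look in the newest picture that a camera, given by its name, has taken for a name from the list of things; names that differ only in an ending like _2 or _b are one class to them, and where a whole thing is asked for, a point or a joint stands for the part that bears it (a point fixed in the world has none). Each returns a list of dicts, best first, with "confidence" (0 to 1); they miss things now and then, are a little off and sometimes report something else, mostly with a low value. They report only what shows in the picture. A call takes as long as a camera call. They do not tell look-alikes from the thing itself.
- manip.look_for(camera, label): "position" ([x, y, z] in mm, in world coordinates, good to about 4 mm: the middle of the surface that is visible of it).
- manip.cut_out(camera, label): "mask" (420x560 bool, what is visible of it).
The state is a dict: "time_s": time; "q": joint angles; "qd": joint speeds; "joint_efforts": joint torques, N m; "eef_pos": TCP position; "ee_rot": TCP orientation; "contact_force": force on the tool from outside, world axes, zero at the start; "moment": the same for the moment, N m; "opening": finger opening in mm; "grip_force": force on a finger pad.
Only numpy, scipy, OpenCV 4.12 (cv2) and the standard library are available. Lean on these libraries where they do the work, as an engineer would, in place of code of your own. Each camera call takes 0.05 s, during which the arm holds its last target. There are 200 camera calls.

## Working session

There is one attempt and no reset: what is moved stays moved. The work goes in short steps, Python scripts to look and compute and a tool call to move; the robot and the scene stay as the last step left them, time stands still between calls to the robot, and variables do not carry over. Pictures are saved under pics/ and viewed, at most 10 in all, crops included, and the job is handed in when it is done.

Besides the shell and the picture viewer there is one more tool, called after ">>>" as name([rows], argument=value, ...), one row to a line, values as JSON. drive_tool: Moves the arm, as the interface text tells. Its arguments: {"type":"object","properties":{"commands":{"type":"array"}},"required":["commands"]}

```bash
ls; mkdir -p pics; cat > h.py <<'E'
import numpy as np, cv2, pickle
from bench import manip
def snap(n,f=None):
    d=manip.read_camera(n)
    if f: cv2.imwrite('pics/'+f,d['frame'][:,:,::-1])
    return d
def cloud(d):
    K=d['intrinsics'];z=d['range_z'];v,u=np.indices(z.shape)
    P=np.stack([(u-K[0,2])/K[0,0]*z,-(v-K[1,2])/K[1,1]*z,-z],-1)
    T=d['cam_to_world'];W=P@T[:3,:3].T+T[:3,3];W[z<=0]=np.nan
    return W
E
python3 - <<'E'
from h import *
ims=[]
for n in('side','top'):
    d=snap(n,n+'0.png');pickle.dump(d,open(n+'0.pkl','wb'));print(n,d['cam_to_world'].round(2).tolist(),d['intrinsics'].tolist())
    for l in('rack','press_grip','bin','ear_left','ear_right','jade','dish','barrel','jar','ring'):
        print(l,[(np.round(r['position']).tolist(),round(r['confidence'],2)) for r in manip.look_for(n,l)])
print(manip.get_state())
E
```

```text
pics
side [[-0.78, 0.32, -0.54, 24.43], [-0.63, -0.39, 0.67, 714.49], [0.01, 0.86, 0.5, 795.91], [0.0, 0.0, 0.0, 1.0]] [[420.25855969820424, 0.0, 277.4738042866753], [0.0, 420.25855969820424, 211.0666789157524], [0.0, 0.0, 1.0]]
rack [([636.0, 42.0, 189.0], 0.62), ([645.0, 11.0, 290.0], 0.45), ([638.0, -2.0, 225.0], 0.35)]
press_grip [([643.0, 15.0, 288.0], 0.61)]
bin [([603.0, -32.0, 99.0], 0.95)]
ear_left [([608.0, -32.0, 101.0], 0.55), ([641.0, 16.0, 288.0], 0.43), ([640.0, 41.0, 188.0], 0.22)]
ear_right [([606.0, -32.0, 94.0], 0.91)]
jade [([641.0, -6.0, 228.0], 0.71), ([503.0, -267.0, 9.0], 0.48), ([604.0, -32.0, 97.0], 0.4)]
dish [([502.0, -271.0, 8.0], 0.88), ([538.0, -468.0, 3.0], 0.7), ([698.0, 144.0, 208.0], 0.36)]
barrel [([439.0, 255.0, 89.0], 0.91)]
jar [([706.0, -162.0, 258.0], 0.62)]
ring [([700.0, 147.0, 205.0], 0.81)]
top [[0.01, 0.99, -0.17, 356.42], [-1.0, 0.01, 0.01, -69.01], [0.01, 0.17, 0.99, 1791.55], [0.0, 0.0, 0.0, 1.0]] [[517.671346574837, 0.0, 275.7981424465735], [0.0, 517.671346574837, 211.5485398152198], [0.0, 0.0, 1.0]]
rack [([645.0, -16.0, 195.0], 0.95
[... 510 characters left out ...]
  1.35379577e+00, -2.06276076e-01]), 'qd': array([ 0.0001403 ,  0.00018219, -0.00135618, -0.00104989,  0.0010476 ,
        0.00350046]), 'joint_efforts': array([-7.07628478e-04, -4.44852591e+01, -3.51688671e+01, -4.71107433e-04,
        5.02607782e-04,  6.57902618e-06]), 'eef_pos': array([ 241.19025294, -521.99829933,  248.29712962]), 'ee_rot': array([[ 9.07800301e-01,  4.19402688e-01,  1.87358143e-06],
       [ 4.19402687e-01, -9.07800300e-01, -1.54448583e-05],
       [-4.77677728e-06,  1.48066321e-05, -1.00000000e+00]]), 'contact_force': array([ 0.06356556,  0.2012925 , -0.15456501]), 'moment': array([-0.02251778,  0.01921665,  0.01753262]), 'grip_force': 0.0, 'opening': 85.23672553807388}
```

View pics/side0.png

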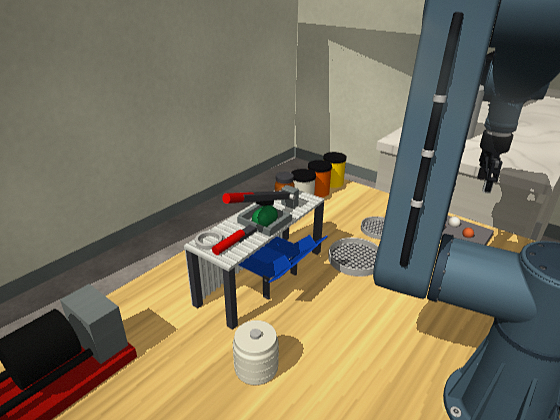

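View pics/top0.png

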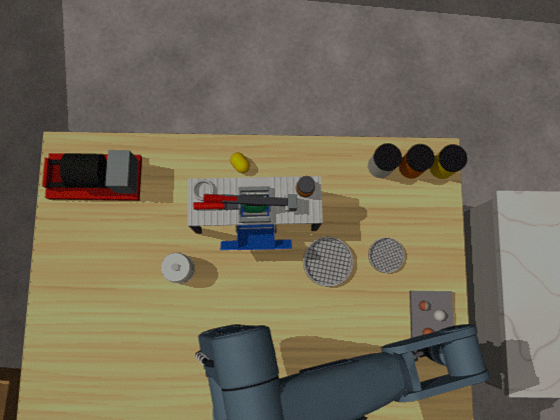

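In the side view the two dish-like things are at (352,257) and (373,226). In the top view they are at (328,261) and (387,255). The first is clearly the larger, so it should be the dish. I'll confirm that with a crop and measure the rack.

```bash
cat > m.py <<'E'
from h import *
d=pickle.load(open('top0.pkl','rb'));W=cloud(d);f=d['frame']
cv2.imwrite('pics/crop0.png',cv2.resize(f[165:305,170:420,::-1],None,fx=3.2,fy=3.2,interpolation=cv2.INTER_CUBIC))
m=(abs(W[...,2]-195)<7)&(abs(W[...,0]-650)<150)&(abs(W[...,1]+20)<260)
r=cv2.minAreaRect(W[m][:,:2].astype(np.float32));print('shelf',r,np.median(W[m][:,2]));print(cv2.boxPoints(r).round(1).tolist())
hsv=cv2.cvtColor(f,cv2.COLOR_RGB2HSV)
for n in('top','side'):
    e=pickle.load(open(n+'0.pkl','rb'));X=cloud(e);h=cv2.cvtColor(e['frame'],cv2.COLOR_RGB2HSV)
    b=(h[...,0]>105)&(h[...,0]<128)&(h[...,1]>170)&(abs(X[...,0]-600)<130)&(abs(X[...,1]+20)<200)&(X[...,2]>20)&(X[...,2]<190)
    P=X[b];np.save(n+'_bin.npy',P);print(n,'blue',len(P),P.min(0),P.max(0))
    b=((h[...,0]<6)|(h[...,0]>174))&(h[...,1]>170)&(X[...,2]>200)&(abs(X[...,0]-650)<120)
    P=X[b];print('red',len(P),[P[P[:,2]>245].min(0),P[P[:,2]>245].max(0),P[P[:,2]>245].mean(0)])
for c in((497,-268),(519,-470)):
    b=(np.hypot(W[...,0]-c[0],W[...,1]-c[1])<110)&(W[...,2]>18)&(W[...,2]<40)
    if b.sum()>10:print('dish',cv2.minEnclosingCircle(W[b][:,:2].astype(np.float32)),b.sum(),np.median(W[b][:,2]))
E
python3 m.py
```

```text
shelf ((669.7966918945312, -20.766616821289062), (151.97067260742188, 420.4724426269531), 1.8354051113128662) 195.57974531542357
[[587.0999755859375, 186.89999389648438], [600.5999755859375, -233.3000030517578], [752.5, -228.5], [739.0, 191.8000030517578]]
top blue 1098 [ 519.43894101 -213.33866379   54.28413743] [705.86452625  85.54784947 172.50561752]
red 391 [array([638.01025606,  28.69261739, 301.11994606]), array([659.87509787, 119.11162385, 341.10029435]), array([649.17876814,  78.85951065, 323.5260532 ])]
side blue 1815 [ 517.5351362  -218.50389939   48.14460645] [705.04058041 144.72229849 189.73241952]
red 529 [array([636.29152185,  17.87325532, 300.01824968]), array([663.32114756, 127.43055313, 340.54370184]), array([645.65978206, 100.60282053, 325.4290809 ])]
dish ((495.58099365234375, -269.9182434082031), 85.08002471923828) 211 25.507389169040835
dish ((520.8618774414062, -471.2313537597656), 61.11457824707031) 68 22.101770223280482
```

```bash
python3 - <<'E'
from h import *
# barrel,jar,ring extents top, and bin points relative to world
P=np.load('top_bin.npy');i=np.argsort(P[:,1]);print(P[i][::25].round().tolist())
P=np.load('side_bin.npy');i=np.argsort(P[:,1]);print(P[i][::40].round().tolist())
E
```

```text
[[606.0, -213.0, 108.0], [535.0, -130.0, 144.0], [547.0, -118.0, 126.0], [536.0, -111.0, 140.0], [525.0, -101.0, 144.0], [535.0, -92.0, 142.0], [545.0, -82.0, 162.0], [558.0, -79.0, 106.0], [565.0, -76.0, 104.0], [577.0, -72.0, 91.0], [591.0, -69.0, 82.0], [611.0, -65.0, 63.0], [583.0, -62.0, 94.0], [568.0, -59.0, 108.0], [572.0, -56.0, 102.0], [580.0, -52.0, 91.0], [591.0, -49.0, 85.0], [611.0, -45.0, 64.0], [535.0, -41.0, 137.0], [542.0, -37.0, 129.0], [557.0, -33.0, 113.0], [572.0, -29.0, 97.0], [580.0, -26.0, 85.0], [595.0, -22.0, 74.0], [532.0, -18.0, 135.0], [541.0, -15.0, 135.0], [549.0, -11.0, 126.0], [557.0, -7.0, 111.0], [568.0, -3.0, 103.0], [530.0, 1.0, 149.0], [534.0, 4.0, 138.0], [587.0, 8.0, 81.0], [606.0, 12.0, 64.0], [657.0, 17.0, 66.0], [531.0, 20.0, 141.0], [667.0, 23.0, 69.0], [654.0, 27.0, 66.0], [564.0, 29.0, 102.0], [575.0, 32.0, 118.0], [534.0, 37.0, 133.0], [538.0, 47.0, 126.0], [545.0, 57.0, 123.0], [545.0, 67.0, 119.0], [542.0, 76.0, 120.0]]
[[602.0, -219.0, 59.0], [525.0, -91.0, 143.0], [538.0, -82.0, 139.0], [561.0, -81.0, 129.0], [548.0, -80.0, 152.0], [
[... 198 characters left out ...]
], [660.0, -76.0, 88.0], [652.0, -75.0, 92.0], [651.0, -74.0, 114.0], [683.0, -72.0, 65.0], [694.0, -66.0, 67.0], [677.0, -61.0, 67.0], [588.0, -54.0, 84.0], [675.0, -49.0, 67.0], [556.0, -43.0, 115.0], [660.0, -36.0, 67.0], [686.0, -29.0, 66.0], [650.0, -23.0, 65.0], [645.0, -17.0, 68.0], [529.0, 16.0, 139.0], [526.0, 34.0, 149.0], [597.0, 35.0, 77.0], [566.0, 35.0, 136.0], [556.0, 36.0, 112.0], [579.0, 36.0, 134.0], [558.0, 37.0, 108.0], [592.0, 37.0, 115.0], [630.0, 37.0, 96.0], [585.0, 38.0, 96.0], [645.0, 38.0, 83.0], [538.0, 38.0, 158.0], [629.0, 39.0, 94.0], [654.0, 39.0, 93.0], [632.0, 40.0, 107.0], [657.0, 40.0, 95.0], [659.0, 42.0, 98.0], [522.0, 58.0, 143.0], [518.0, 88.0, 145.0]]
```

View pics/crop0.png

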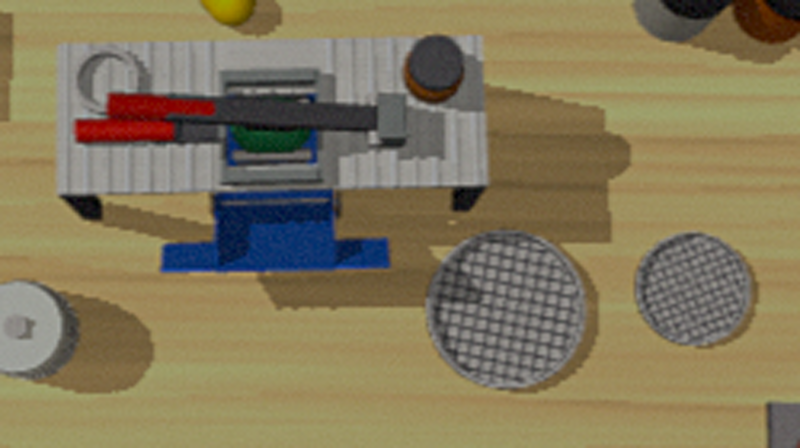

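The crop confirms it: the larger dish at crop (506,310) measures 170 mm across, matching the description, while the smaller one at crop (692,290) is only about 122 mm. The shelf fits 152×420 mm at z=195.6. The bin wall gives the hinge at x≈604 and the lip at x≈526, z≈144, all consistent with the sizes given. I'll start toward the dish's rim on the robot's side.

>>> drive_tool([
  [1,[3,-1.8,0],[0,0,-1.4]],
  [1,[6,-3.6,0],[0,0,-2.8]],
  [1,[9,-5.4,0],[0,0,-4.2]],
  [1,[12,-7.2,0],[0,0,-5.6]],
  [1,[13,-7.8,0],[0,0,-6.5]],
])

```text
time_s: 1.52
eef_pos: [328.4, -393.1, 248.2]
ee_rot: [[0.533, 0.846, 0.001], [0.846, -0.533, 0.002], [0.002, -0.0, -1.0]]
contact_force: [0.7, -0.6, -1.0]
opening: 85.5
grip_force: 0.0
```

>>> drive_tool([
  [1,[3.2,0.1,2],[0,0,-1.4]],
  [1,[6.4,0.2,4],[0,0,-2.8]],
  [1,[9.6,0.3,6],[0,0,-4.2]],
  [1,[12.8,0.4,8],[0,0,-5.5]],
  [1,[15.3,0.4,10],[0,0,-6.5]],
])

```text
time_s: 1.93
eef_pos: [413.6, -268.2, 147.7]
ee_rot: [[-0.003, 1.0, 0.001], [1.0, 0.003, -0.0], [-0.0, 0.001, -1.0]]
contact_force: [0.9, -0.9, -0.6]
opening: 85.3
grip_force: 0.0
```

>>> drive_tool([
  [1,[0,0,2],[0,0,0]],
  [1,[0,0,4],[0,0,0]],
  [1,[0,0,6],[0,0,0]],
  [1,[0,0,8],[0,0,0]],
  [1,[0,0,8],[0,0,0]],
])

```text
time_s: 2.35
eef_pos: [410.6, -267.9, 64.9]
ee_rot: [[0.003, 1.0, -0.005], [1.0, -0.003, 0.005], [0.005, -0.005, -1.0]]
contact_force: [-1.3, 1.0, -0.3]
opening: 85.2
grip_force: 0.0
```

>>> drive_tool([
  [1,[-0.1,0,1],[0,0,0]],
  [1,[-0.1,0.1,2],[0,0,0]],
  [1,[-0.1,0.1,3],[0,0,0]],
  [1,[-0.1,0.1,4],[0,0,0]],
  [1,[-0.1,0.1,4],[0,0,0]],
])

```text
time_s: 2.77
eef_pos: [412.6, -270.2, 26.5]
ee_rot: [[0.004, 1.0, -0.002], [1.0, -0.004, 0.002], [0.002, -0.002, -1.0]]
contact_force: [-0.2, 0.4, -0.2]
opening: 85.2
grip_force: 0.0
```

>>> drive_tool([
  [-1,[0,0,0],[0,0,0]],
  [-1,[0,0,0],[0,0,0]],
  [-1,[0,0,0],[0,0,0]],
  [-1,[0,0,0],[0,0,0]],
  [-1,[0,0,0],[0,0,0]],
])

```text
time_s: 3.18
eef_pos: [413.8, -271.3, 28.8]
ee_rot: [[0.003, 1.0, 0.001], [1.0, -0.003, -0.001], [-0.001, 0.001, -1.0]]
contact_force: [-0.1, -0.1, -0.5]
opening: 25.3
grip_force: 0.0
```

>>> drive_tool([
  [-1,[0,0,0],[0,0,0]],
  [-1,[0,0,0],[0,0,0]],
  [-1,[0,0,0],[0,0,0]],
  [-1,[0,0,0],[0,0,0]],
  [-1,[0,0,0],[0,0,0]],
])

```text
time_s: 3.6
eef_pos: [413.7, -271.4, 28.7]
ee_rot: [[0.004, 1.0, 0.0], [1.0, -0.004, -0.001], [-0.001, 0.001, -1.0]]
contact_force: [-1.0, -0.0, 5.6]
opening: 3.5
grip_force: 57.1
```

>>> drive_tool([
  [-1,[1,0,-0.1],[0,0,0]],
  [-1,[2.5,-0.5,-0.1],[0,0,0]],
  [-1,[4,-1,-0.1],[0,0,0]],
  [-1,[6,-1.5,-0.1],[0,0,0]],
  [-1,[8,-2,-0.1],[0,0,0]],
])

```text
time_s: 4.02
eef_pos: [393.0, -189.4, 28.8]
ee_rot: [[0.004, 1.0, -0.001], [1.0, -0.004, 0.001], [0.001, -0.001, -1.0]]
contact_force: [0.8, -0.5, -0.6]
opening: 3.9
grip_force: 57.0
```

>>> drive_tool([
  [-1,[2,-0.2,0],[0,0,0]],
  [-1,[4,-0.4,0],[0,0,0]],
  [-1,[6,-0.6,0],[0,0,0]],
  [-1,[8,-0.9,0],[0,0,0]],
  [-1,[10,-1.2,0],[0,0,0]],
])

```text
time_s: 4.43
eef_pos: [381.1, -89.2, 28.9]
ee_rot: [[0.004, 1.0, -0.001], [1.0, -0.004, 0.001], [0.001, -0.001, -1.0]]
contact_force: [1.0, -0.4, -2.4]
opening: 3.8
grip_force: 56.9
```

>>> drive_tool([
  [-1,[2,0,0],[0,0,0]],
  [-1,[4,0,0],[0,0,0]],
  [-1,[5.5,0,0],[0,0,0]],
  [-1,[6.3,0,0.1],[0,0,0]],
  [-1,[6.3,0,0.1],[0,0,0]],
])

```text
time_s: 4.85
eef_pos: [382.1, -26.3, 28.6]
ee_rot: [[0.002, 1.0, 0.0], [1.0, -0.002, 0.0], [0.0, 0.0, -1.0]]
contact_force: [-0.9, 3.5, 8.6]
opening: 3.7
grip_force: 58.4
```

```bash
cat > dish.py <<'E'
from h import *
import sys
d=snap('top',sys.argv[1]);W=cloud(d)
b=(np.hypot(W[...,0]-464,W[...,1]+27)<100)&(W[...,2]>12)&(W[...,2]<33)
P=W[b];x,y=P[:,0],P[:,1]
print('circ',cv2.minEnclosingCircle(P[:,:2].astype(np.float32)),len(P))
g=(np.hypot(W[...,0]-464,W[...,1]+27)<60)&(W[...,2]<12);print('floor z',np.median(W[g][:,2]),g.sum())
s=manip.get_state();print(s['time_s'],s['eef_pos'],s['contact_force'],s['opening'])
E
python3 dish.py top1.png
```

```text
circ ((463.774169921875, -29.6197566986084), 90.68612670898438) 233
floor z 5.7918709704792946 567
4.9 [382.16277998 -26.46094719  28.63793947] [-2.21737866  4.35604374  9.88615984] 3.4878649819565446
```

>>> drive_tool([
  [1,[0,0,0],[0,0,0]],
  [1,[0,0,0],[0,0,0]],
  [1,[0,0,0],[0,0,0]],
  [1,[0,0,0],[0,0,0]],
  [1,[0,0,-1],[0,0,0]],
])

```text
time_s: 5.32
eef_pos: [380.9, -27.5, 37.0]
ee_rot: [[0.004, 1.0, -0.003], [1.0, -0.004, 0.001], [0.001, -0.003, -1.0]]
contact_force: [-0.2, -0.3, -0.2]
opening: 63.9
grip_force: 0.0
```

>>> drive_tool([
  [1,[0,0,-2],[0,0,0]],
  [1,[0,0,-5],[0,0,0]],
  [0,[0,0,-9],[0,0,0]],
  [-1,[0,0,-13],[0,0,0]],
  [-1,[0,0,-17],[0,0,0]],
])

```text
time_s: 5.73
eef_pos: [381.6, -27.8, 209.8]
ee_rot: [[0.004, 1.0, -0.001], [1.0, -0.004, 0.0], [0.0, -0.001, -1.0]]
contact_force: [0.3, -0.6, 0.5]
opening: 51.5
grip_force: 0.0
```

>>> drive_tool([
  [-1,[0,0,-4],[0,0,0]],
  [-1,[0,0,-8],[0,0,0]],
  [-1,[0,0,-12],[0,0,0]],
  [-1,[2,2,-15],[0,0,0]],
  [-1,[4,4,-16.8],[0,0,0]],
])

```text
time_s: 6.15
eef_pos: [423.7, 11.4, 380.8]
ee_rot: [[0.007, 1.0, 0.007], [1.0, -0.007, -0.002], [-0.002, 0.007, -1.0]]
contact_force: [0.9, 0.2, -0.4]
opening: 0.2
grip_force: 0.0
```

```bash
python3 dish.py top2.png; python3 - <<'E'
from h import *
d=snap('side','side2.png');X=cloud(d);h=cv2.cvtColor(d['frame'],cv2.COLOR_RGB2HSV)
d2=snap('top');X2=cloud(d2);h2=cv2.cvtColor(d2['frame'],cv2.COLOR_RGB2HSV)
for h,X in((h,X),(h2,X2)):
    b=((h[...,0]<6)|(h[...,0]>174))&(h[...,1]>150)&(X[...,2]>270)&(abs(X[...,0]-650)<40);P=X[b]
    for y in range(20,130,15):
        q=P[abs(P[:,1]-y)<7.5]
        if len(q):print(y,len(q),q[:,0].min().round(),q[:,0].max().round(),q[:,2].max().round(),np.median(q,0).round())
E
```

```text
circ ((459.96759033203125, -22.85848045349121), 88.72926330566406) 141
floor z 5.282560222280722 290
6.2 [427.0635077   14.18270948 382.84745678] [-1.95444393  0.4481005   2.24360593] 0.33444598262081965
20 2 655.0 663.0 302.0 [659.  21. 301.]
35 4 649.0 651.0 311.0 [651.  38. 310.]
50 7 645.0 652.0 318.0 [650.  53. 315.]
65 7 641.0 652.0 323.0 [650.  66. 320.]
80 37 640.0 653.0 328.0 [643.  79. 320.]
95 42 638.0 654.0 335.0 [641.  96. 325.]
110 44 637.0 648.0 339.0 [640. 111. 329.]
125 71 637.0 661.0 341.0 [649. 122. 330.]
35 23 647.0 660.0 316.0 [653.  35. 309.]
50 28 644.0 659.0 321.0 [651.  49. 314.]
65 29 640.0 659.0 325.0 [651.  66. 319.]
80 42 639.0 658.0 337.0 [648.  80. 325.]
95 43 639.0 660.0 338.0 [648.  95. 330.]
110 39 638.0 660.0 344.0 [647. 110. 336.]
125 9 639.0 658.0 335.0 [647. 119. 334.]
```

>>> drive_tool([
  [-1,[1.2,4,0],[0,0,0]],
  [-1,[2.4,8,0],[0,0,0]],
  [-1,[3.6,12,0],[0,0,0]],
  [-1,[4.8,16,0],[0,0,0]],
  [-1,[6,19,0],[0,0,0]],
])

```text
time_s: 6.72
eef_pos: [614.0, 70.7, 373.6]
ee_rot: [[0.005, 1.0, -0.004], [1.0, -0.005, -0.0], [-0.0, -0.004, -1.0]]
contact_force: [-0.4, -0.5, 0.9]
opening: -0.1
grip_force: 0.0
```

>>> drive_tool([
  [-1,[1,2.5,0],[0,0,0]],
  [-1,[1,3,0],[0,0,0]],
  [-1,[1,3,0],[0,0,0]],
  [-1,[1,3,0],[0,0,0]],
])

```text
time_s: 7.05
eef_pos: [641.7, 80.2, 374.7]
ee_rot: [[0.004, 1.0, -0.003], [1.0, -0.004, -0.0], [-0.0, -0.003, -1.0]]
contact_force: [-0.3, 0.7, 0.5]
opening: -0.1
grip_force: 0.0
```

>>> drive_tool([
  [-1,[0.4,0.7,0.5],[0,0,0]],
  [-1,[0.4,0.7,1.5],[0,0,0]],
  [-1,[0.4,0.7,2.5],[0,0,0]],
  [-1,[0.4,0.7,3.2],[0,0,0]],
  [-1,[0.4,0.7,4],[0,0,0]],
])

```text
time_s: 7.47
eef_pos: [649.2, 85.0, 335.4]
ee_rot: [[0.004, 1.0, -0.001], [1.0, -0.004, 0.0], [0.0, -0.001, -1.0]]
contact_force: [-0.5, 0.7, 1.0]
opening: 0.1
grip_force: 0.6
```

>>> drive_tool([
  [-1,[0,0,0.4],[0,0,0]],
  [-1,[0,0,0.8],[0,0,0]],
  [-1,[0,0,1.2],[0,0,0]],
  [-1,[0,0,1.6],[0,0,0]],
  [-1,[0,0,2],[0,0,0]],
])

```text
time_s: 7.88
eef_pos: [650.4, 86.1, 318.9]
ee_rot: [[0.003, 1.0, 0.005], [1.0, -0.003, 0.001], [0.001, 0.005, -1.0]]
contact_force: [-1.1, 4.2, 9.9]
opening: -0.0
grip_force: 4.4
```

>>> drive_tool([
  [-1,[0,0,0.4],[0,0,0]],
  [-1,[0,0,0.8],[0,0,0]],
  [-1,[0,0,1.2],[0,0,0]],
  [-1,[0,0,1.6],[0,0,0]],
  [-1,[0,0,2],[0,0,0]],
])

```text
time_s: 8.3
eef_pos: [650.3, 86.0, 297.7]
ee_rot: [[0.003, 1.0, 0.003], [1.0, -0.003, 0.001], [0.001, 0.003, -1.0]]
contact_force: [0.2, 1.8, 5.0]
opening: 0.3
grip_force: 2.4
```

>>> drive_tool([
  [-1,[0,0,0.4],[0,0,0]],
  [-1,[0,0,0.8],[0,0,0]],
  [-1,[0,0,1.2],[0,0,0]],
  [-1,[0,0,1.6],[0,0,0]],
  [-1,[0,0,2],[0,0,0]],
])

```text
time_s: 8.72
eef_pos: [649.5, 84.9, 275.5]
ee_rot: [[0.004, 1.0, -0.001], [1.0, -0.004, -0.0], [-0.0, -0.001, -1.0]]
contact_force: [1.5, 0.3, -0.3]
opening: -0.2
grip_force: 0.4
```

>>> drive_tool([
  [-1,[0,0,0.3],[0,0,0]],
  [-1,[0,0,0.6],[0,0,0]],
  [-1,[0,0,0.9],[0,0,0]],
  [-1,[0,0,0.9],[0,0,0]],
  [-1,[0,0,0.9],[0,0,0]],
])

```text
time_s: 9.13
eef_pos: [649.6, 84.9, 266.7]
ee_rot: [[0.004, 1.0, -0.001], [1.0, -0.004, -0.0], [-0.0, -0.001, -1.0]]
contact_force: [-0.0, -0.4, -0.5]
opening: 0.5
grip_force: 0.0
```

```bash
python3 - <<'E'
from h import *
d=snap('side','side3.png');print([(np.round(r['position']),r['confidence']) for r in manip.look_for('side','jade')])
cv2.imwrite('pics/s3c.png',cv2.resize(d['frame'][150:330,170:420,::-1],None,fx=3.2,fy=3.2))
print(manip.get_state()['eef_pos'],manip.get_state()['contact_force'])
E
```

```text
[(array([641.,  -6., 108.]), 0.53)]
[649.80397141  84.9584465  267.27994723] [-0.07471675 -0.31375287  0.43625878]
```

View pics/s3c.png

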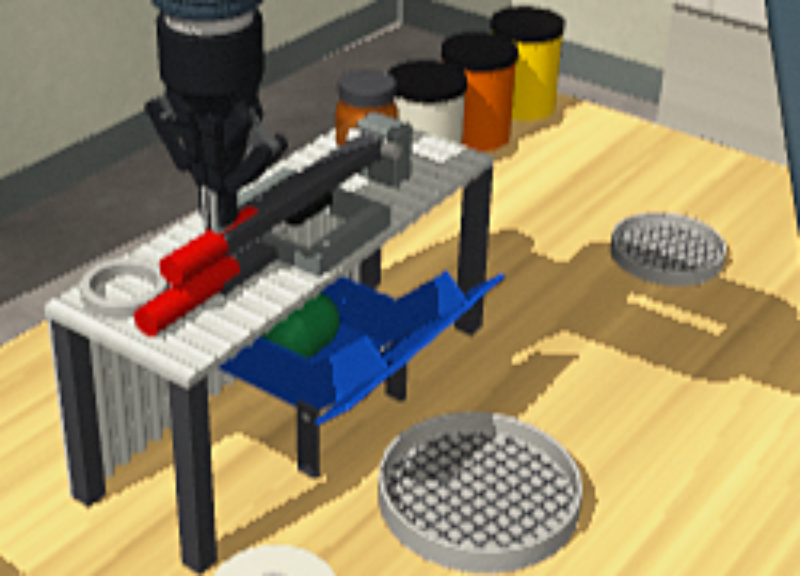

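The crop shows the jade sitting in the upright bin at (305,325) and the dish standing flat in front of the bin at (480,490). Next I'll go to the left ear with the tool leaning 15° so the body clears the shelf.

>>> drive_tool([
  [-1,[0,0,-2.5],[0,0,0]],
  [-1,[0,0,-5],[0,0,0]],
  [-1,[-0.4,-3,-6],[-1,0,0]],
  [-1,[-0.8,-6.5,-6],[-2,0,0]],
  [-1,[-1.2,-9.2,-6],[-3,0,0]],
])

```text
time_s: 9.65
eef_pos: [557.6, 73.2, 327.7]
ee_rot: [[0.003, 0.965, 0.263], [1.0, -0.003, -0.001], [-0.0, 0.263, -0.965]]
contact_force: [-0.2, -0.6, -0.0]
opening: 0.3
grip_force: 0.0
```

>>> drive_tool([
  [-1,[0,0,0],[0,0,0]],
  [-1,[0,0,0],[0,0,0]],
])

```text
time_s: 9.82
eef_pos: [554.4, 73.7, 326.8]
ee_rot: [[0.004, 0.966, 0.258], [1.0, -0.003, -0.001], [0.0, 0.258, -0.966]]
contact_force: [0.5, -0.3, 1.1]
opening: 0.0
grip_force: 0.0
```

```bash
python3 - <<'E'
from h import *
for n in('top','side'):
    e=snap(n,n+'4.png');X=cloud(e);h=cv2.cvtColor(e['frame'],cv2.COLOR_RGB2HSV)
    b=(h[...,0]>105)&(h[...,0]<128)&(h[...,1]>150)&(abs(X[...,0]-550)<60)&(X[...,1]>43)&(X[...,1]<110)&(X[...,2]>80)&(X[...,2]<160)
    P=X[b];print(n,len(P),P.min(0).round(),P.max(0).round(),np.median(P[:,0]+P[:,2]))
W=cloud(snap('top'));b=(np.hypot(W[...,0]-464,W[...,1]+27)<100)&(W[...,2]>18)&(W[...,2]<33)&(W[...,0]<520)
P=W[b];print(len(P));A=np.c_[2*P[:,:2],np.ones(len(P))];c=np.linalg.lstsq(A,(P[:,:2]**2).sum(1),rcond=None)[0];print('dish',c[:2],np.sqrt(c[2]+c[0]**2+c[1]**2))
s=manip.get_state();print(s['eef_pos'],s['ee_rot'].round(3).tolist())
E
```

```text
Traceback (most recent call last):
ValueError: zero-size array to reduction operation minimum which has no identity
```

```bash
python3 - <<'E'
from h import *
e=snap('side');X=cloud(e);h=cv2.cvtColor(e['frame'],cv2.COLOR_RGB2HSV)
b=(h[...,0]>105)&(h[...,0]<128)&(h[...,1]>150)&(abs(X[...,0]-550)<60)&(X[...,1]>43)&(X[...,1]<110)&(X[...,2]>80)&(X[...,2]<160)
P=X[b];print(len(P),len(P) and (P.min(0).round(),P.max(0).round(),np.median(P[:,0]+P[:,2])))
b=(np.hypot(X[...,0]-464,X[...,1]+27)<105)&(X[...,2]>22)&(X[...,2]<33)
P=X[b];A=np.c_[2*P[:,:2],np.ones(len(P))];c=np.linalg.lstsq(A,(P[:,:2]**2).sum(1),rcond=None)[0];print('dish',len(P),c[:2],np.sqrt(c[2]+c[0]**2+c[1]**2))
P=np.load('top_bin.npy');P=P[(P[:,1]>45)|(abs(P[:,1]+109)<23)];print(P[:,1].min(),P[:,1].max(),np.median(P[:,0]+P[:,2]))
E
```

```text
71 (array([517.,  43., 114.]), array([553.,  92., 147.]), np.float64(666.4549129139059))
dish 343 [465.8911458  -21.93245781] 82.55919368927323
-131.03576012686932 85.54784946725697 668.6198430152496
```

>>> drive_tool([
  [-1,[0,-0.9,3.6],[0,0,0]],
  [-1,[0,-1.8,7.2],[0,0,0]],
  [-1,[0,-2.7,10.8],[0,0,0]],
  [-1,[0,-3.6,14.4],[0,0,0]],
  [-1,[0,-4,16],[0,0,0]],
])

```text
time_s: 10.33
eef_pos: [560.1, 73.3, 157.4]
ee_rot: [[0.004, 0.968, 0.253], [1.0, -0.004, -0.001], [0.0, 0.253, -0.968]]
contact_force: [-0.7, 0.9, -0.5]
opening: 0.1
grip_force: 0.0
```

>>> drive_tool([
  [-1,[0,0,0],[0,0,0]],
  [-1,[0,0,0],[0,0,0]],
])

```text
time_s: 10.5
eef_pos: [562.0, 73.2, 162.0]
ee_rot: [[0.004, 0.966, 0.257], [1.0, -0.004, -0.001], [0.0, 0.257, -0.966]]
contact_force: [-0.0, 0.3, -0.1]
opening: 0.1
grip_force: 0.0
```

>>> drive_tool([
  [-1,[0,-0.6,0.6],[0,0,0]],
  [-1,[0,-1.2,1.1],[0,0,0]],
  [-1,[0,-2.2,2],[0,0,0]],
  [-1,[0,-3.2,2.9],[0,0,0]],
  [-1,[0,-4.1,3.7],[0,0,0]],
])

```text
time_s: 10.92
eef_pos: [533.5, 73.1, 119.3]
ee_rot: [[0.003, 0.964, 0.267], [1.0, -0.003, -0.002], [-0.001, 0.267, -0.964]]
contact_force: [0.5, -1.4, 11.0]
opening: -0.3
grip_force: 4.8
```

>>> drive_tool([
  [-1,[0,-0.3,0.6],[0,0,0]],
  [-1,[0,-0.6,1.2],[0,0,0]],
  [-1,[0,-0.9,1.8],[0,0,0]],
  [-1,[0,-1.1,2.4],[0,0,0]],
  [-1,[0,-1.2,2.8],[0,0,0]],
])

```text
time_s: 11.33
eef_pos: [526.8, 73.4, 86.9]
ee_rot: [[0.003, 0.965, 0.261], [1.0, -0.003, -0.001], [-0.001, 0.261, -0.965]]
contact_force: [-2.4, -1.0, 3.7]
opening: -0.1
grip_force: 1.6
```

>>> drive_tool([
  [-1,[0,-0.1,0.5],[0,0,0]],
  [-1,[0,-0.1,1],[0,0,0]],
  [-1,[0,-0.2,1.5],[0,0,0]],
  [-1,[0,-0.3,2],[0,0,0]],
  [-1,[0,-0.3,2.4],[0,0,0]],
])

```text
time_s: 11.75
eef_pos: [530.4, 73.7, 64.3]
ee_rot: [[0.003, 0.966, 0.26], [1.0, -0.002, -0.001], [-0.0, 0.26, -0.966]]
contact_force: [-44.0, -0.0, 79.9]
opening: -0.1
grip_force: 44.6
```

>>> drive_tool([
  [-1,[0,0,0],[0,0,0]],
  [-1,[0,0,0],[0,0,0]],
  [-1,[0,0,0],[0,0,0]],
  [-1,[0,0,0],[0,0,0]],
  [-1,[0,0,0],[0,0,0]],
])

```text
time_s: 12.17
eef_pos: [530.1, 73.6, 65.4]
ee_rot: [[0.002, 0.966, 0.26], [1.0, -0.002, -0.001], [-0.001, 0.26, -0.966]]
contact_force: [-28.2, -1.8, 51.4]
opening: -0.1
grip_force: 28.3
```

```bash
python3 - <<'E'
from h import *
d=snap('side','side5.png');print([(np.round(r['position']),r['confidence']) for r in manip.look_for('side','jade')])
cv2.imwrite('pics/s5c.png',cv2.resize(d['frame'][150:330,170:420,::-1],None,fx=3.2,fy=3.2))
E
```

```text
[(array([403.,  -7.,  51.]), 0.68), (array([ 703., -162.,  252.]), 0.51)]
```

View pics/s5c.png

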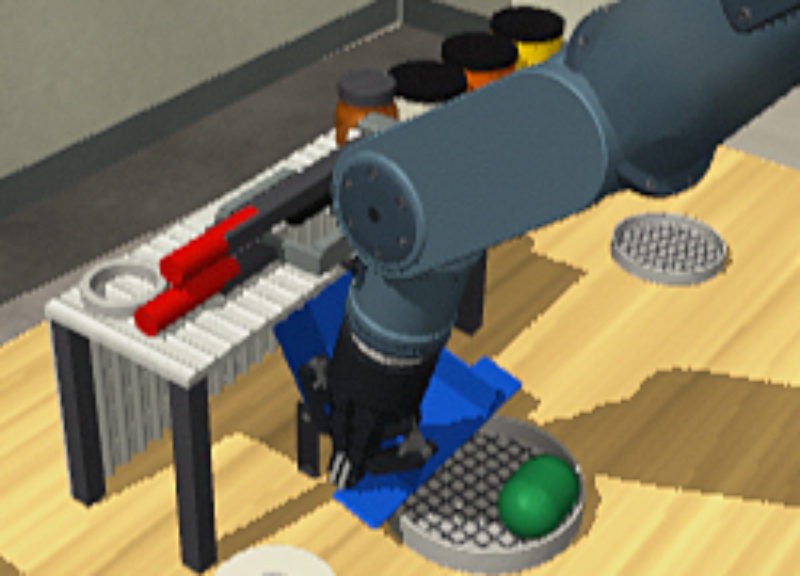

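The crop shows the bin fully tipped with its lip over the dish. The jade is inside the dish, against the near rim at (540,497). I'll ease off and follow the bin back up.

>>> drive_tool([
  [-1,[0,0,-0.3],[0,0,0]],
  [-1,[0,0,-0.4],[0,0,0]],
  [-1,[0,0,-0.4],[0,0,0]],
  [-1,[0,0,-0.4],[0,0,0]],
  [-1,[0,0,-0.4],[0,0,0]],
])

```text
time_s: 12.68
eef_pos: [529.4, 73.6, 66.9]
ee_rot: [[0.003, 0.965, 0.261], [1.0, -0.003, -0.001], [-0.0, 0.261, -0.965]]
contact_force: [-5.7, -0.5, 13.9]
opening: -0.2
grip_force: 7.7
```

```bash
cat > chk.py <<'E'
from h import *
import sys
n=sys.argv[1]
d=snap(n);X=cloud(d);h=cv2.cvtColor(d['frame'],cv2.COLOR_RGB2HSV)
b=(np.hypot(X[...,0]-466,X[...,1]+22)<115)&(X[...,2]>22)&(X[...,2]<31)&(h[...,1]<70)
P=X[b];A=np.c_[2*P[:,:2],np.ones(len(P))];c=np.linalg.lstsq(A,(P[:,:2]**2).sum(1),rcond=None)[0];print('dish',len(P),c[:2],np.sqrt(c[2]+c[0]**2+c[1]**2))
b=(h[...,0]>60)&(h[...,0]<95)&(h[...,1]>120)&(abs(X[...,0]-460)<110)&(abs(X[...,1]+20)<110)
P=X[b];print('jade',len(P),P.min(0).round(),P.max(0).round(),P.mean(0).round())
s=manip.get_state();print(s['time_s'],s['eef_pos'],s['contact_force'])
E
python3 chk.py side
```

```text
dish 243 [463.53786742 -22.50554822] 82.23625251098504
jade 485 [384. -89.   7.] [458.  14.  63.] [406. -14.  49.]
12.7333 [529.38691725  73.56193199  66.86639192] [-5.99065996  0.27149322 13.80527741]
```

>>> drive_tool([
  [-1,[0,0.1,-0.4],[0,0,0]],
  [-1,[0,0.1,-0.8],[0,0,0]],
  [-1,[0,0.2,-1.2],[0,0,0]],
  [-1,[0,0.3,-1.6],[0,0,0]],
  [-1,[0,0.3,-2],[0,0,0]],
])

```text
time_s: 13.15
eef_pos: [527.2, 73.5, 86.8]
ee_rot: [[0.004, 0.965, 0.261], [1.0, -0.004, -0.001], [-0.0, 0.261, -0.965]]
contact_force: [2.6, 0.7, 3.3]
opening: -0.0
grip_force: 1.8
```

>>> drive_tool([
  [-1,[0,0.1,-0.4],[0,0,0]],
  [-1,[0,0.3,-1],[0,0,0]],
  [-1,[0,0.6,-1.6],[0,0,0]],
  [-1,[0,0.9,-2.2],[0,0,0]],
  [-1,[0,1.2,-2.8],[0,0,0]],
])

```text
time_s: 13.57
eef_pos: [530.6, 73.5, 116.7]
ee_rot: [[0.004, 0.966, 0.259], [1.0, -0.003, -0.001], [0.0, 0.259, -0.966]]
contact_force: [3.5, -0.9, 1.8]
opening: 0.1
grip_force: 1.1
```

>>> drive_tool([
  [-1,[0,0.9,-0.8],[0,0,0]],
  [-1,[0,1.9,-1.7],[0,0,0]],
  [-1,[0,2.9,-2.6],[0,0,0]],
  [-1,[0,3.7,-3.3],[0,0,0]],
  [-1,[0,4.2,-3.9],[0,0,0]],
])

```text
time_s: 13.98
eef_pos: [561.5, 73.4, 165.4]
ee_rot: [[0.004, 0.966, 0.258], [1.0, -0.003, -0.001], [-0.0, 0.258, -0.966]]
contact_force: [0.3, -0.3, -0.2]
opening: 0.6
grip_force: 0.0
```

>>> drive_tool([
  [-1,[0,0.6,-3],[0,0,0]],
  [-1,[0,1.4,-6.5],[0,0,0]],
  [-1,[0,2.3,-10],[0,0,0]],
  [-1,[0,3.2,-13.5],[0,0,0]],
  [-1,[0,4,-17],[0,0,0]],
])

```text
time_s: 14.4
eef_pos: [554.8, 73.5, 340.5]
ee_rot: [[0.003, 0.966, 0.257], [1.0, -0.003, -0.001], [0.0, 0.257, -0.966]]
contact_force: [-0.0, 0.1, -0.7]
opening: -0.0
grip_force: 0.0
```

```bash
python3 chk.py side; python3 - <<'E'
from h import *
d=snap('side');cv2.imwrite('pics/s6c.png',cv2.resize(d['frame'][150:330,170:420,::-1],None,fx=3.2,fy=3.2))
E
```

```text
dish 336 [463.65072407 -22.80597615] 82.32526606922461
jade 480 [384. -56.   7.] [529.  85. 401.] [406. -13.  51.]
14.45 [557.8977271   73.37196972 349.89830464] [ 2.28927298 -0.08718612  6.54187236]
```

View pics/s6c.png

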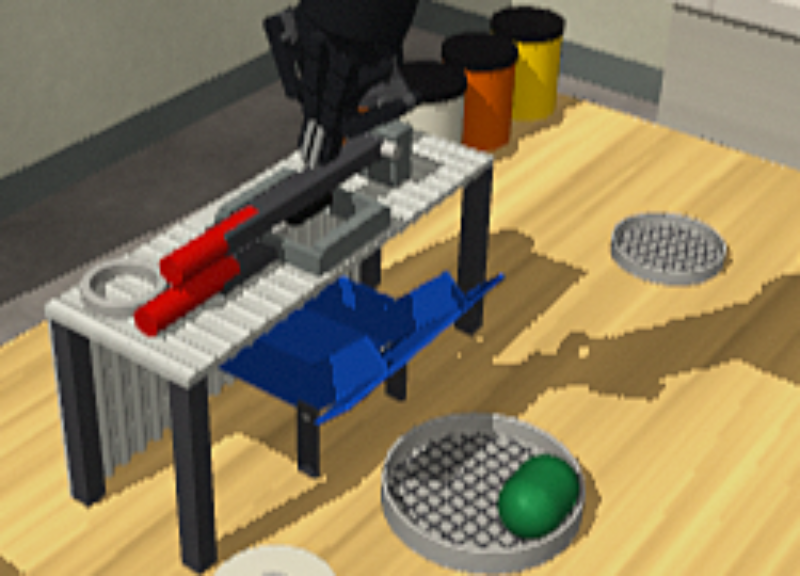

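The crop shows the bin upright again and empty, and the jade resting in the flat-standing dish at (540,497), about 53 mm from its centre. The arm is clear. I'll let it settle and hand in.

>>> drive_tool([
  [-1,[0,0,0],[0,0,0]],
  [-1,[0,0,0],[0,0,0]],
  [-1,[0,0,0],[0,0,0]],
  [-1,[0,0,0],[0,0,0]],
  [-1,[0,0,0],[0,0,0]],
])

```text
time_s: 14.92
eef_pos: [555.0, 73.5, 337.6]
ee_rot: [[0.004, 0.967, 0.256], [1.0, -0.004, -0.001], [0.0, 0.256, -0.967]]
contact_force: [0.3, 0.2, -0.3]
opening: 0.2
grip_force: 0.0
```

```bash
python3 chk.py side; python3 -c "
from bench import manip
print(manip.finish_job())"
```

```text
dish 345 [463.768321   -22.75189791] 82.17662572783105
jade 479 [385. -58.   8.] [525.  82. 392.] [406. -13.  50.]
14.9667 [555.17857974  73.46018512 337.87671719] [ 0.42847724  0.39926327 -0.1333075 ]
the job is handed in; nothing more can be done
None
```

I handed the job in at about 15 s: the last picture shows the jade at rest in the sieve dish, about 53 mm from its centre, with the bin back upright and the arm clear; no verdict was returned.

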